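Close up the bead mould for casting

TASK

Get the plaster bead mould ready for pouring: lay the core pin in the groove of the lower half, its wooden handle sticking out of the end away from the clamp with the handle's shoulder close up against the mould. Then set the upper half gently on so that its sockets drop over the two keys and the halves meet all round, and finally swing the red toggle-clamp handle fully down so that the clamp holds the mould shut. Leave the pot, the cups and the bead roller around it where they stand.

Things in the scene. Friction and masses are not known exactly. Their poses are not given: they have to be found in the camera images.
- mould_station: Fixed plywood board 335 x 132 x 18 mm with the lower mould half and the toggle clamp. Origin on the table under the middle of the mould; x points from the clamp to the end where the pin's handle belongs, y across, z up. Board from x -250 to +85 mm; cleats 10 mm wide, 12 mm high against the mould's ends; wooden clamp riser x -155 to -71 mm, 78 mm high, the open clamp's arm up to 215 mm.
- mould_seat (a point): Middle of the parting (top) face of the lower mould half, 52 mm above the table, axes as mould_station. Off-white plaster block, 110 mm (x) x 60 mm (y) x 34 mm high; two round bead cavities; V groove along x at y = 0, 11 mm wide at the face. Two tapered round keys, 13 mm wide at the base, 8 mm at the top, 7 mm high, at (x, y) = (42, 18.5) and (-42, -18.5) mm.
- mould_top: Upper mould half: loose plaster block 110 (x) x 60 (y) x 38 mm high, 0.3 kg, two pouring gates in its top, lying parting face down. Origin: middle of its underside. Sockets 16 mm wide, 9 mm deep at (42, 18.5) and (-42, -18.5) mm; channel 14 mm wide along x clears the pin. Seated: origin at mould_seat, x along its x (either way round). Grip across the 60 mm.
- core_pin: Core pin: steel rod 8 mm thick, 112 mm long, in a wooden handle 13 x 13 x 60 mm. Origin: middle of the handle on the axis; x points towards the handle's free end: shoulder at x = -30 mm, rod tip at -142 mm. 0.06 kg; grip the handle. Seated: axis in the groove at face height, x along mould_seat's x, origin 85 mm (shoulder touching) to 95 mm from mould_seat along x.
- clamp_handle (a joint): Toggle clamp handle hinge: 0 = open (start; grip raised 69 degrees, on the side away from the mould), dead centre at 1.15, 1.2 rad = fully down on its stop (level). Axis parallel to mould_seat's y at x = -130 mm, z = +60 mm from it. Pushed down (a few N), it swings the arm over and the pad onto the mould's top; it stays where it is left.
- clamp_grip (a point): Middle of the red grip on the clamp handle, 85 mm from its hinge; grip 18 mm wide (parallel to mould_seat's y), 20 mm thick, 70 mm long. x axis along the handle towards the hinge, y along the hinge.
- clamp_pad: Rubber pad (19 mm) on the spindle at the end of the clamp's arm, 88 mm from the arm's hinge; origin in the middle of its pressing face, which faces away from its own z axis.
- flared_pot: Bystander: flared orange bisque pot, 115 mm high, at the back of the table; origin at the middle of its foot.
- slip_cup: Bystander: bisque cup of slip, 64 mm high, at the back; origin at the middle of its foot.
- small_cup: Bystander: small bisque cup, 58 mm high, at the back left; origin at the middle of its foot.
- bead_roller: Bystander: grooved wooden bead roller board, 60 x 120 x 14 mm, at the left; origin at the middle of its underside.
Things that resemble listed ones, but are neither listed nor needed, are in the scene too. What is shaped like the core_pin but pink is not meant.

How it is judged:
By the outcome, as a careful person would: the job done as asked, in the order asked, and still so for the second after the job is handed in, with the robot touching nothing.
It also fails if it takes over 70 s, if anything falls off the work surface, if the arm or the gripper's body presses on something with over 40 N, if the wrist force passes 120 N, or if a joint passes its speed limit or range.

ROBOT

A 6-joint arm with a two-finger parallel gripper is mounted at the origin on the work surface; the furniture and walls round the work are solid. World frame = base frame: x ahead of the robot, y to its left, z up, the work surface at z = 0. Lengths are in mm, angles in rad, forces in N, time in s.
With the tool pointing down it reaches from about 400 to 925 mm from the base axis. Payload 12.5 kg.
Tool frame: the origin (TCP) lies between the finger pads; the fingertips stand env.tip_extent ahead of it and the grasp point (between the pads) lies 11 mm behind it (env.tip_extent is the distance from the TCP to the fingertips, in mm); z points along the fingers, y is the line along which they close (so a half turn about z gives the same grasp; the last joint's range is limited). The gripper opens to 95 mm and grips with 3 to 60 N. Pads are 20 mm wide; open, the fingers measure 119 mm over their backs; the gripper's body (75 mm by 180 mm) begins 59 mm behind the grasp point.
Start: joints at [-1.235, 0.491, 1.559, -0, 1.092, -0.106], TCP at [267.254, -564.997, 222.661] pointing down, gripper open.
Joint ranges: [-3.1, 3.1], [-0.84, 2.19], [0.05, 2.79], [-1.13, 4.28], [0.06, 2.93], [-2.69, 2.69]. Speed limits (rad/s): [2.22, 2.22, 2.79, 3.14, 3.14, 3.14].

INTERFACE

Orientations are given as [roll, pitch, yaw] about the fixed x, y, z axes, in that order (R = Rz(yaw) Ry(pitch) Rx(roll)).
In Python, from cell import env gives the robot as it stands.
- The arm moves only by the tool carry_out, never from a script. Its argument "motion" is a list of rows, each a list of 5 numbers: the shift along the tool's x, y, z in mm, then the turn about the tool's z in degrees, then the closure, from 0 (fully open) to 1 (shut). A call has 1 to 12 rows; each row shifts and turns the commanded pose from where the row before left it, along the tool's axes as they then stand; what a row does not reach is not made up. A row lasts 1/10 s, in which the tool goes at most 50 mm and 8.59 degrees, less where a joint would pass 70% of its speed; a pose out of reach is approached as far as the arm can. A call with a gripper value outside its range is refused whole. The fingers move at their own pace and stop on an object; the grip force is fixed at half the most. Time passes only in rows, so rows that do not move let the fingers close. It gives the time, the measured TCP pose, the force, the opening and the grip force at its end, in the units of the state.
- env.state(): the state, without advancing time (a new reading comes with each control period).
- env.read_camera(name): name is "scene" or "side" or "wrist"; returns a dict with "color" (420x560x3 uint8, red, green, blue), "K" (3x3 intrinsics, pixels), "dist" ([k1, k2, p1, p2, k3] as OpenCV has them; the pictures are not rectified), "R" (3x3) and "t" (3): a world point X has camera coordinates R X + t; the wrist camera has in their place "hand_eye" (4x4, takes a point from camera to tool coordinates, whose origin is the TCP and whose axes are the flange's). Camera axes: x right, y down, z forward; pixel columns grow to the right and rows downward; lengths in mm; the calibration is good to about 2 mm. A picture is of the moment at which its call begins: read the wrist's pose just before it. There is no depth.
- env.job_done(): hands the job in; it is judged then, once.
The state is a dict: "t": time; "joints": joint angles; "qvel": joint speeds; "tau": joint torques, N m; "eef_pos": TCP position; "tcp_rot": TCP orientation; "ft_force": force on the tool from outside, world axes, zero at the start; "moment": the same for the moment, N m; "opening": opening from 0.0 (shut) to 1.0 (fully open); "grip_force": force on a finger pad.
Only numpy, scipy, OpenCV 4.12 (cv2) and the standard library are available. Lean on these libraries where they do the work, as an engineer would, in place of code of your own. Each camera call takes 0.05 s, during which the arm holds its last target. There are 200 camera calls.

## Working session

There is one attempt and no reset: what is moved stays moved. The work goes in short steps, Python scripts to look and compute and a tool call to move; the robot and the scene stay as the last step left them, time stands still between calls to the robot, and variables do not carry over. Pictures are saved under pics/ and viewed, at most 10 in all, crops included, and the job is handed in when it is done.

Besides the shell and the picture viewer there is one more tool, called by a JSON object that holds its "api" and its "payload", one argument or row to a line. carry_out: Moves the arm, as the interface text tells. Its arguments: {"type":"object","properties":{"motion":{"type":"array"}},"required":["motion"]}

```bash
ls; mkdir -p pics
python3 - <<'E'
from cell import env
import cv2,pickle
print(env.state(),env.tip_extent)
d={}
for n in("scene","side"):
    c=env.read_camera(n);d[n]=c;cv2.imwrite(f"pics/{n}0.png",cv2.resize(c["color"][:,:,::-1],(800,600),interpolation=cv2.INTER_CUBIC))
    print(n,c["K"],c["dist"],c["R"],c["t"])
pickle.dump(d,open("cams.pkl","wb"))
E
```

```text
pics
{'t': 0.0, 'joints': array([-1.23457999e+00,  4.91552596e-01,  1.55946399e+00, -5.37798099e-07,
        1.09168451e+00, -1.05615718e-01]), 'qvel': array([ 0.00061647, -0.00012011, -0.00164374, -0.0005117 , -0.00064608,
       -0.00042028]), 'tau': array([-1.15585855e-03, -6.12645578e+01, -2.58190405e+01,  6.91840751e-02,
        4.81327402e-02, -1.26604650e-04]), 'eef_pos': array([ 267.18014098, -564.74935018,  222.06106052]), 'tcp_rot': array([-3.14049034e+00, -1.16377182e-04,  4.41832236e-01]), 'ft_force': array([ 0.50714011,  0.06804717, -0.32738111]), 'moment': array([-0.00114344, -0.00288374, -0.02604023]), 'grip_force': 0.0, 'opening': 0.9974621654464989} 8.0
scene [[508.85154528   0.         275.82355939]
 [  0.         508.85154528 212.89948743]
 [  0.           0.           1.        ]] [-0.05303014  0.          0.          0.          0.        ] [[ 0.68575639 -0.7276207  -0.017501  ]
 [-0.5704354  -0.52236991 -0.63382421]
 [ 0.45204162  0.4446322  -0.77327911]] [-320.22653029  438.90450982 1933.69955363]
side [[427.48750408   0.         279.79923732]
 [  0.         427.48750408 213.46942621]
 [  0.           0.           1.        ]] [-0.10671045  0.          0.          0.          0.        ] [[ 0.98284457 -0.18430981  0.00681556]
 [-0.06723872 -0.39247573 -0.91730135]
 [ 0.17174258  0.90110637 -0.39813539]] [-507.83761192  191.94607085 1436.54628577]
```

View pics/scene0.png

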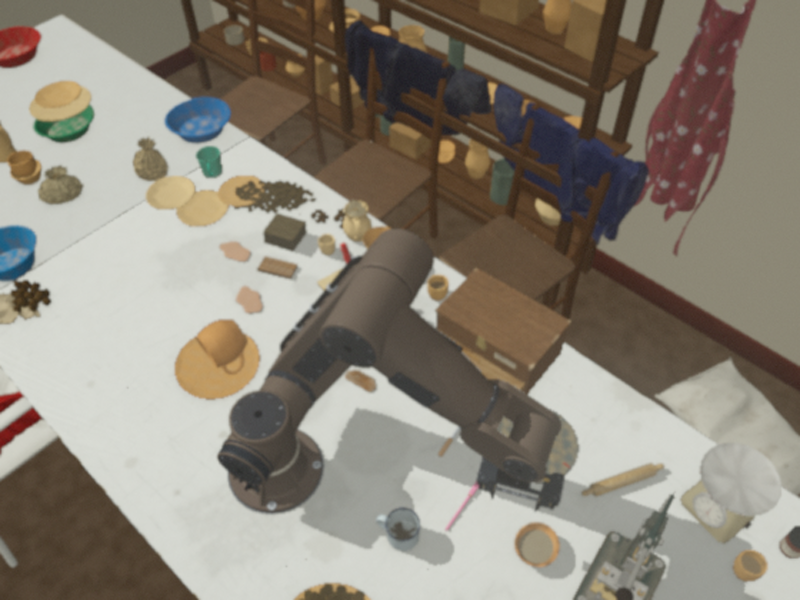

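View pics/side0.png

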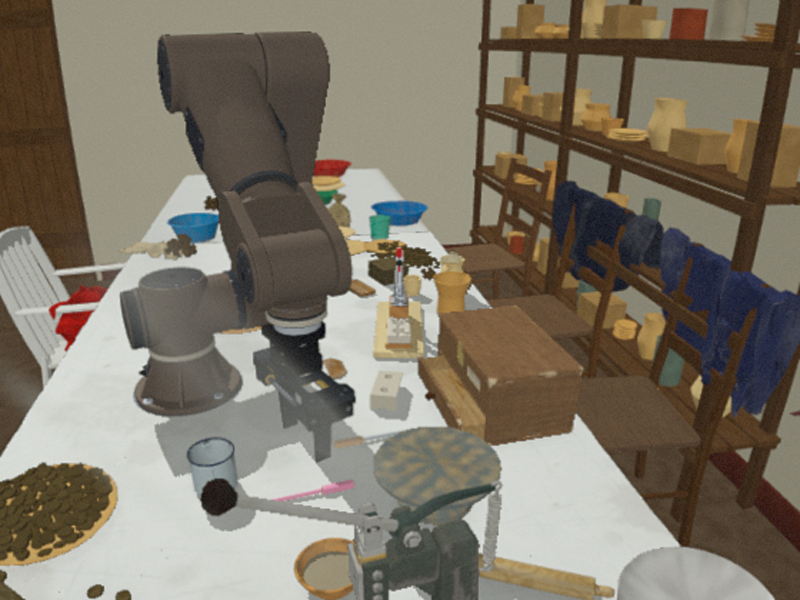

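The scene view is mostly blocked by the arm. In the side view (800 px), the station is at (400,330) with the red grip at (399,262). The upper half is at (386,390), the wooden-handled pin at about (365,440), and the pink decoy at (315,492).

```bash
cat > h.py <<'E'
import numpy as np,cv2,pickle
from scipy.spatial.transform import Rotation as Ro
cams=pickle.load(open("cams.pkl","rb"))
def ray(c,uv):
    p=cv2.undistortPoints(np.array([[uv]],float),c["K"],c["dist"])[0,0]
    R,t=c["R"],c["t"]
    return -R.T@t, R.T@np.array([p[0],p[1],1])
def hit(c,uv,z):
    o,d=ray(c,uv); return o+d*(z-o[2])/d[2]
def proj(c,X):
    return cv2.projectPoints(np.atleast_2d(np.array(X,float)),cv2.Rodrigues(c["R"])[0],c["t"],c["K"],c["dist"])[0][:,0]
def wrist(env,name=None,scale=1.42):
    s=env.state(); c=env.read_camera("wrist")
    H=np.array(c["hand_eye"]); Rt=Ro.from_euler("xyz",s["tcp_rot"]).as_matrix()
    Rw=Rt@H[:3,:3]; o=Rt@H[:3,3]+s["eef_pos"]
    c["R"]=Rw.T; c["t"]=-Rw.T@o
    if name: cv2.imwrite(f"pics/{name}.png",cv2.resize(c["color"][:,:,::-1],(798,598),interpolation=cv2.INTER_CUBIC)); pickle.dump(c,open(f"{name}.pkl","wb"))
    return c
E
python3 - <<'E'
from h import *
from cell import env
c=cams["side"]
k=.7
for n,uv,z in [("board nl",(374,357),18),("board nr",(424,358),18),("seat",(399,330),52),("top",(386,378),38),("pin r",(398,436),6),("pin l",(338,443),6),("pink",(350,486),6),("box corner",(420,362),0),("pot",(452,310),0),("grip",(399,258),130),("box near",(470,437),0)]:
    print(n,hit(c,(uv[0]*k,uv[1]*k),z).round())
w=env.read_camera("wrist");print(w["hand_eye"],w["K"][0,0])
E
```

```text
board nl [457.  34.  18.]
board nr [580.   7.  18.]
seat [535. 108.  52.]
top [ 464. -108.   38.]
pin r [ 459. -291.    6.]
pin l [ 335. -294.    6.]
pink [ 344. -429.    6.]
box corner [573.  21.   0.]
pot [739. 323.   0.]
grip [599. 455. 130.]
box near [ 606. -313.    0.]
[[-2.41127920e-04 -9.57373324e-01 -2.88853355e-01  8.06178597e+01]
 [ 9.99999581e-01  2.42578971e-05 -9.15176084e-04  8.01985877e-01]
 [ 8.83172144e-04 -2.88853454e-01  9.57372917e-01 -1.62491107e+02]
 [ 0.00000000e+00  0.00000000e+00  0.00000000e+00  1.00000000e+00]] 355.1019727810732
```

{"api": "carry_out", "payload": {
  "motion": [
    [25, -26, -18, 0, 0],
    [25, -26, -18, 0, 0],
    [25, -26, -18, 0, 0],
    [25, -26, -18, 0, 0],
    [25, -26, -18, 0, 0],
    [25, -26, -18, 0, 0],
    [25, -26, -18, 0, 0],
    [25, -26, -18, 0, 0],
    [25, -26, -18, 0, 0],
    [25, -26, -18, 0, 0],
    [25, -26, -18, 0, 0],
    [0, 0, 0, 0, 0]
  ]
}}

```text
t: 1.35
eef_pos: [394.5, -186.2, 422.9]
tcp_rot: [3.139, -0.003, 0.445]
ft_force: [-0.3, -0.4, -0.8]
opening: 0.998
grip_force: 0.0
```

Run:
```python
from h import *
from cell import env
wrist(env,"w1")
```

```text
(no output)
```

View pics/w1.png

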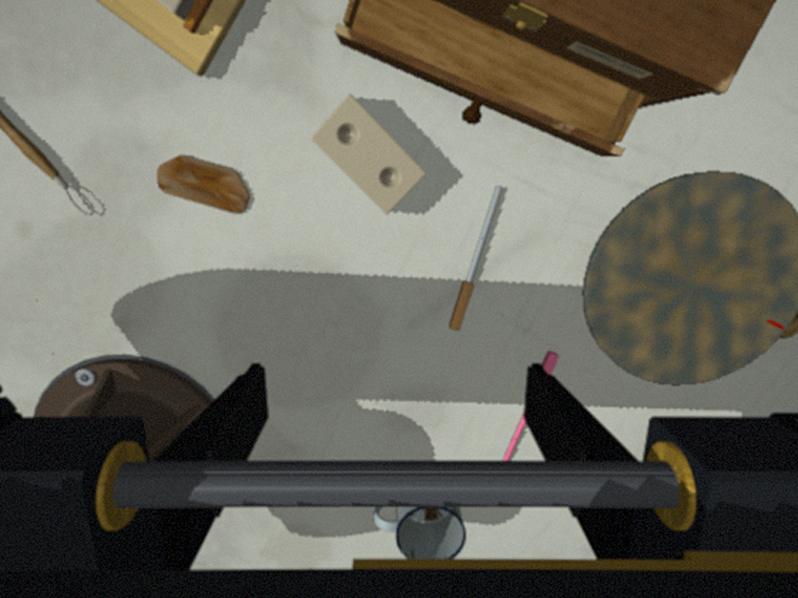

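Wrist view w1: the upper half's top face has corners at about (352,96), (425,173), (388,212) and (313,138). The core pin's tip is at (499,187), its shoulder at (467,283) and its handle end at (456,329).

Run:
```python
from h import *
c=pickle.load(open("w1.pkl","rb")); k=560/798
P=lambda u,v,z:hit(c,(u*k,v*k),z)[:2]
q=[P(*a,38) for a in [(352,96),(425,173),(388,212),(313,138)]]
print("top",np.round(q),np.mean(q,0).round(1))
for i in range(4):
    d=q[(i+1)%4]-q[i];print(np.hypot(*d).round(1),np.degrees(np.arctan2(d[1],d[0])).round(1))
t,s,e=P(499,187,5),P(467,283,7),P(456,329,8)
print("pin",t,s,e,np.hypot(*(t-s)),np.hypot(*(s-e)),np.degrees(np.arctan2(*(e-t)[::-1])))
print("box",P(614,153,60),P(345,38,60))
print("board corner",P(200,75,18))
```

```text
top [[ 505.  -87.]
 [ 470. -186.]
 [ 417. -168.]
 [ 451.  -68.]] [ 460.7 -127.3]
104.6 -109.4
55.6 161.4
106.4 71.3
56.8 -20.4
pin [ 491.95049208 -269.17999847] [ 379.99172393 -287.83543493] [ 324.20280041 -302.17453601] 113.50238356463146 57.60220314817807 -168.87245763765733
box [ 566.4442088 -344.6159825] [545.35872316 -64.02421051]
board corner [456.68622639  62.39289527]
```

{"api": "carry_out", "payload": {
  "motion": [
    [40, -18, 0, 0, 0],
    [40, -18, 0, 0, 0],
    [40, -18, 0, 0, 0],
    [40, -18, 0, 0, 0],
    [40, -18, 0, 0, 0],
    [0, 0, 0, 0, 0]
  ]
}}

```text
t: 2.0
eef_pos: [538.0, -20.1, 418.5]
tcp_rot: [-3.14, 0.002, 0.444]
ft_force: [-1.6, -0.4, -0.8]
opening: 1.001
grip_force: 0.0
```

Run:
```python
from h import *
from cell import env
wrist(env,"w2")
```

```text
(no output)
```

View pics/w2.png

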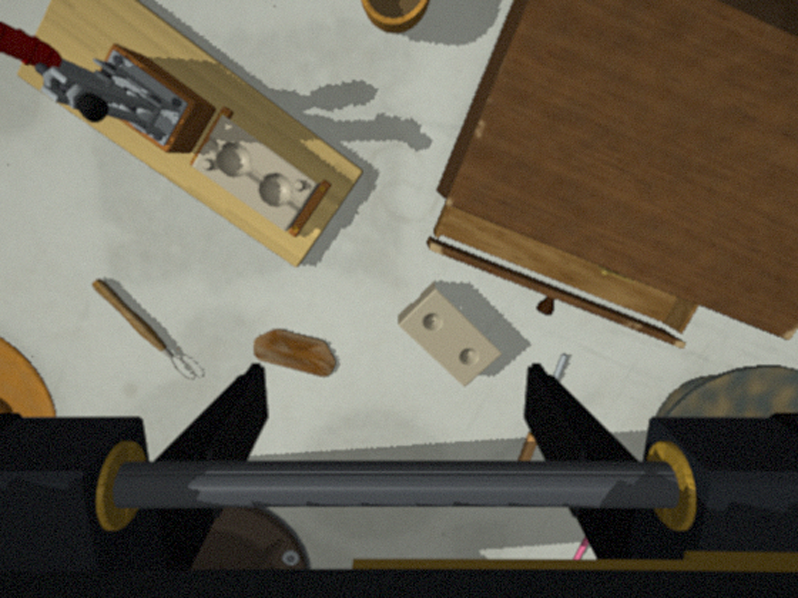

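w2: the station's board end corners are at about (301,264) and (361,171). The lower half is at (260,175) with its groove direction running to the lower right, and the red grip is at upper left, about (25,45). I'll enlarge it.

Run:
```python
from h import *
c=pickle.load(open("w2.pkl","rb"))
im=c["color"][40:190,90:290,::-1]
cv2.imwrite("pics/w2c.png",cv2.resize(im,(800,600),interpolation=cv2.INTER_CUBIC))
```

```text
(no output)
```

View pics/w2c.png

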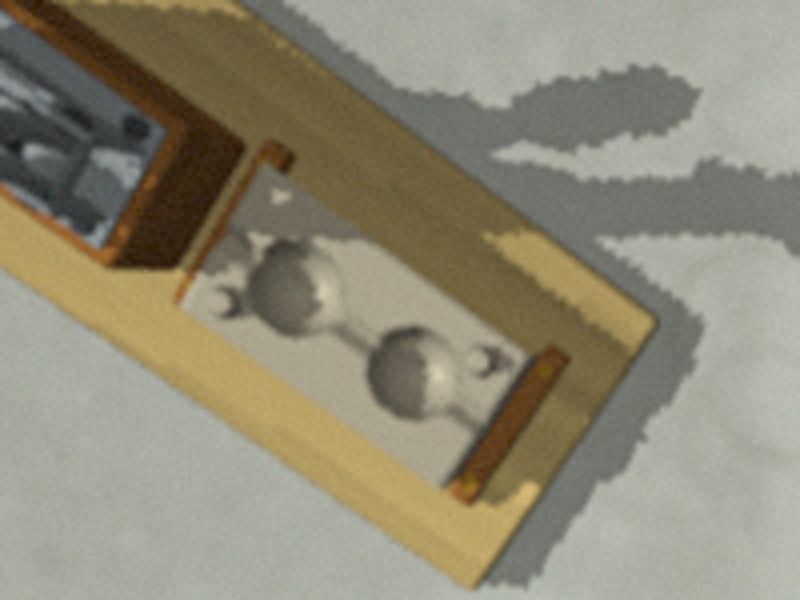

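```bash
cat >> h.py <<'E'
from scipy.optimize import least_squares
def fit(c,M,uv,x0):
    M=np.array(M,float);uv=np.array(uv,float)
    def f(p):
        r=Ro.from_euler("z",p[2]).as_matrix();return (proj(c,M@r.T+[p[0],p[1],0])-uv).ravel()
    s=least_squares(f,x0,loss="soft_l1");return s.x,f(s.x).reshape(-1,2).round(1)
E
python3 - <<'E'
from h import *
c=pickle.load(open("w2.pkl","rb"))
cr=lambda L:[(90+u/4-.375,40+v/4-.375) for u,v in L]
M=[(42,18.5,59),(-42,-18.5,59),(-55,30,52),(55,-30,52),(-55,-30,52),(85,66,18),(85,-66,18)]
uv=cr([(483,358),(222,300),(262,165),(445,487),(180,302),(657,321),(474,588)])
a,r=fit(c,M,uv,(520,120,-1.6));print("station",a,np.degrees(a[2]));print(r)
c1=pickle.load(open("w1.pkl","rb"));k=560/798
M=[(55,30,38),(-55,30,38),(-55,-30,38),(55,-30,38)]
uv=np.array([(352,96),(313,138),(388,212),(425,173)])*k
b,r=fit(c1,np.roll(M,0,0),uv,(460,-127,np.radians(71)));print("top",b,np.degrees(b[2]));print(r)
# opposite labelling 
b,r=fit(c1,M,uv[[1,2,3,0]],(460,-127,np.radians(71)));print("top",b,np.degrees(b[2]),r)
M=[(-142,0,5),(-30,0,7),(30,0,8)];uv=np.array([(499,187),(467,283),(456,329)])*k
b,r=fit(c1,M,uv,(350,-295,-2.95));print("pin",b,np.degrees(b[2]),r)
# same top from w2 for check
M=[(-55,0,38),(55,0,38)]
print("top centre w2",hit(c,((433+499)/2*k*0+450*k,337*k),38))
print("chest",[hit(c,(u*k,v*k),150).round() for u,v in[(440,190),(515,0)]])
E
```

```text
station [536.62777566 136.42751955  -1.75529133] -100.57078509694239
[[-0.8  0.1]
 [-0.3  0. ]
 [ 0.7 -1.6]
 [-0.8  0.2]
 [-0.1  0.7]
 [ 1.4 -0.8]
 [ 0.2  1.3]]
top [ 459.40159757 -124.99904137   -6.76585109] -387.6547122164236
[[ 28.5  -0. ]
 [ -3.6  19. ]
 [-30.9   0.1]
 [  1.9 -18.4]]
top [ 460.85313438 -127.75562276    1.2355133 ] 70.78969788879996 [[-1.2 -0. ]
 [ 0.2  2.1]
 [ 2.5  0.3]
 [-0.3 -2.5]]
pin [ 352.35663339 -295.68697812   -2.95112358] -169.0869258232412 [[-0.3 -0. ]
 [ 1.7 -0.4]
 [-0.8  0.5]]
top centre w2 [ 462.26098784 -124.3700004    38.        ]
chest [array([604., -29., 150.]), array([750., -17., 150.])]
```

{"api": "carry_out", "payload": {
  "motion": [
    [-29.7, 16.1, 20, 1.45, 0],
    [-29.6, 16.5, 20, 1.45, 0],
    [-29.2, 17.2, 20, 1.45, 0],
    [-28.8, 18, 20, 1.45, 0],
    [-28.3, 18.7, 20, 1.45, 0],
    [-27.8, 19.4, 20, 1.45, 0],
    [-27.4, 20.1, 20, 1.45, 0],
    [-26.8, 20.8, 20, 1.45, 0],
    [-26.3, 21.5, 20, 1.45, 0],
    [-25.8, 22.2, 20, 1.45, 0],
    [0, 0, 0, 0, 0]
  ]
}}

```text
t: 3.15
eef_pos: [328.3, -295.3, 218.4]
tcp_rot: [-3.138, 0.003, 0.183]
ft_force: [0.6, 0.8, -0.8]
opening: 1.0
grip_force: 0.0
```

```bash
cat >> h.py <<'E'
def go(env,x,y,z,yawdeg):
    s=env.state();Rt=Ro.from_euler("xyz",s["tcp_rot"]).as_matrix()
    d=Rt.T@(np.array([x,y,z])-s["eef_pos"]);dy=(yawdeg-np.degrees(s["tcp_rot"][2])+180)%360-180
    print("shift",d.round(1),"turn",round(-dy,2),"joints",s["joints"].round(2),"F",s["ft_force"].round(1))
E
python3 - <<'E'
from h import *
from cell import env
go(env,352,-296,10,10.9)
c=wrist(env,"w3");print(proj(c,[(352,-296,13),(492,-269,5)])*798/560)
E
```

```text
shift [ 23.7   5.7 208.3] turn -0.41 joints [-0.88  0.24  1.99 -0.    0.92  0.51] F [ 0.6  0.8 -0.8]
[[402.17428944 241.49977503]
 [401.28673592  22.62892505]]
```

View pics/w3.png

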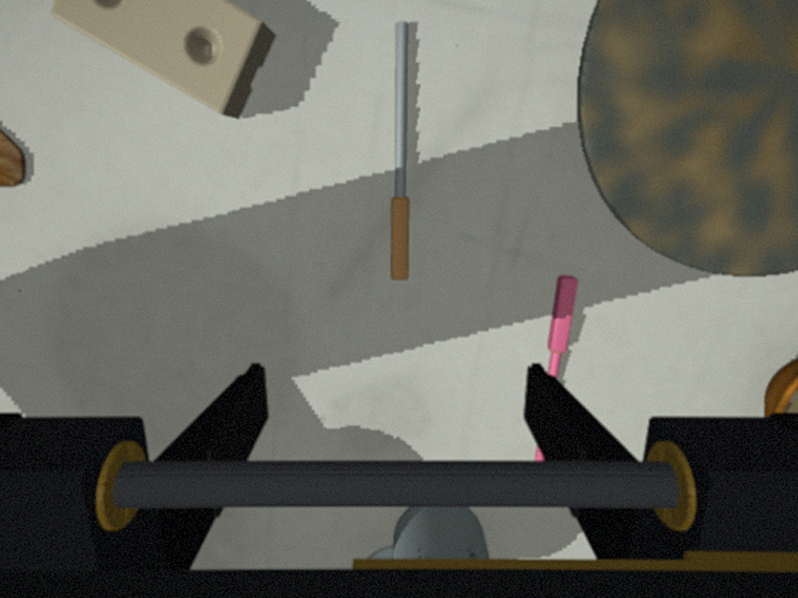

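w3: the handle is centred at (400,238), against a predicted (402,241), so the pin estimate holds. Next I descend and grip.

{"api": "carry_out", "payload": {
  "motion": [
    [6, 1.2, 35, 0, 0],
    [6, 1.2, 40, 0, 0],
    [6, 1.2, 40, 0, 0],
    [5, 1, 40, 0, 0],
    [0, 0, 30, 0, 0],
    [0, 0, 15, 0, 0],
    [0, 0, 7.5, 0, 0],
    [0, 0, 0, 0, 1],
    [0, 0, 0, 0, 1],
    [0, 0, 0, 0, 1],
    [0, 0, 0, 0, 1],
    [0, 0, 0, 0, 1]
  ]
}}

```text
t: 4.4
eef_pos: [355.5, -293.5, 13.7]
tcp_rot: [3.141, -0.001, 0.189]
ft_force: [0.3, 0.2, -0.3]
opening: 0.636
grip_force: 0.0
```

{"api": "carry_out", "payload": {
  "motion": [
    [0, 0, 0, 0, 1],
    [0, 0, 0, 0, 1],
    [0, 0, 0, 0, 1],
    [0, 0, -10, 0, 1],
    [0, 0, -25, 0, 1],
    [0, 0, -40, 0, 1],
    [0, 0, -45, 0, 1],
    [0, 0, -45, 0, 1],
    [0, 0, -20, 0, 1],
    [0, 0, 0, 0, 1]
  ]
}}

```text
t: 5.4
eef_pos: [356.0, -293.9, 201.5]
tcp_rot: [3.136, -0.003, 0.189]
ft_force: [0.1, 0.3, -0.2]
opening: 0.007
grip_force: 0.0
```

Run:
```python
from h import *
from cell import env
th=np.radians(-100.57);X=np.array([536.6,136.4])+np.array([np.cos(th),np.sin(th)])*110
print(X);go(env,X[0],X[1],190,79.4)
```

```text
[516.42196722  28.26653158]
shift [ 218.  -286.3   10.7] turn -68.58 joints [-0.83  0.29  1.97 -0.    0.88  0.55] F [ 0.1  0.3 -0.2]
```

The fingers close slowly (about 7% per row), so I lifted too early. I'll reopen and retry.

{"api": "carry_out", "payload": {
  "motion": [
    [0, 0, 0, 0, 0],
    [0, 0, 0, 0, 0],
    [0, 0, 0, 0, 0],
    [0, 0, 0, 0, 0],
    [-1, 0, 20, 0, 0.4],
    [-1, 0, 35, 0, 0.4],
    [-1, 0, 40, 0, 0.4],
    [0, 0, 0, 0, 0.4]
  ]
}}

```text
t: 6.2
eef_pos: [350.9, -292.3, 99.5]
tcp_rot: [-3.135, 0.004, 0.189]
ft_force: [0.5, 0.3, 1.0]
opening: 0.582
grip_force: 0.0
```

Run:
```python
from h import *
from cell import env
print(env.state()["opening"]);go(env,352,-296,10,10.9)
c=wrist(env)
im=c["color"][:,:,::-1]
cv2.imwrite("pics/w4.png",im)
print(proj(c,[(352,-296,13),(380,-290,10)]))
```

```text
0.5820990708221768
shift [ 0.8  4.4 89.5] turn -0.1 joints [-0.84  0.45  2.08 -0.    0.62  0.54] F [0.5 0.3 1. ]
[[282.28889442 225.59893256]
 [281.51925602 186.54090287]]
```

View pics/w4.png

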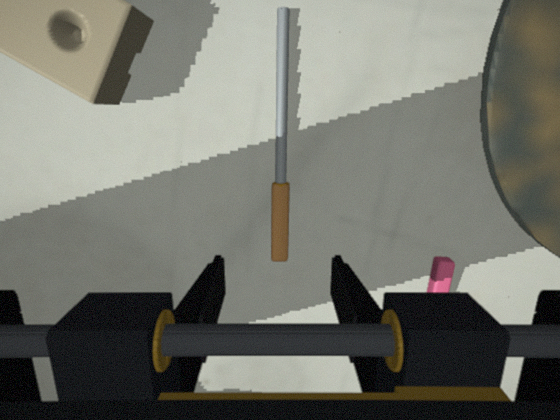

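w4: the pin has not moved, with its handle at (280,222). Descending and gripping with enough time to close.

{"api": "carry_out", "payload": {
  "motion": [
    [2, 2, 35, 0, 0.4],
    [0, 1, 30, 0, 0.4],
    [0, 0, 15, 0, 0.4],
    [0, 0, 9, 0, 0.4],
    [0, 0, 0, 0, 0.4],
    [0, 0, 0, 0, 1],
    [0, 0, 0, 0, 1],
    [0, 0, 0, 0, 1],
    [0, 0, 0, 0, 1],
    [0, 0, 0, 0, 1],
    [0, 0, 0, 0, 1],
    [0, 0, 0, 0, 1]
  ]
}}

```text
t: 7.45
eef_pos: [354.9, -296.4, 14.2]
tcp_rot: [3.142, 0.0, 0.189]
ft_force: [-0.3, -0.3, 1.9]
opening: 0.131
grip_force: 30.0
```

{"api": "carry_out", "payload": {
  "motion": [
    [0, 0, 0, 0, 1],
    [0, 0, 0, 0, 1]
  ]
}}

```text
t: 7.65
eef_pos: [354.9, -296.5, 14.2]
tcp_rot: [3.141, 0.0, 0.189]
ft_force: [-0.4, -0.4, 1.2]
opening: 0.134
grip_force: 30.0
```

{"api": "carry_out", "payload": {
  "motion": [
    [0, 0, 0, 0, 0.75],
    [0, 0, 0, 0, 0.75],
    [0, 0, 2.5, 0, 0.75],
    [0, 0, 2, 0, 0.75],
    [0, 0, 0, 0, 0.75],
    [0, 0, 0, 0, 1],
    [0, 0, 0, 0, 1],
    [0, 0, 0, 0, 1],
    [0, 0, 0, 0, 1]
  ]
}}

```text
t: 8.55
eef_pos: [354.9, -296.5, 9.7]
tcp_rot: [3.141, -0.0, 0.189]
ft_force: [-0.5, -0.6, -0.4]
opening: 0.135
grip_force: 30.0
```

{"api": "carry_out", "payload": {
  "motion": [
    [0, 0, -10, 0, 1],
    [0, 0, -25, 0, 1],
    [0, 0, -40, 0, 1],
    [0, 0, -45, 0, 1],
    [0, 0, -40, 0, 1],
    [0, 0, -20, 0, 1],
    [0, 0, 0, 0, 1]
  ]
}}

```text
t: 9.25
eef_pos: [355.5, -297.0, 192.9]
tcp_rot: [3.137, -0.003, 0.189]
ft_force: [0.3, -0.1, -0.5]
opening: 0.133
grip_force: 30.0
```

Run:
```python
from h import *
from cell import env
go(env,516,28,190,79.4)
```

```text
shift [ 218.7 -289.1    2.1] turn -68.58 joints [-0.84  0.3   1.98 -0.    0.85  0.54] F [ 0.3 -0.1 -0.5]
```

{"api": "carry_out", "payload": {
  "motion": [
    [0, 0, 0, -8.57, 1],
    [0, 0, 0, -8.57, 1],
    [0, 0, 0, -8.57, 1],
    [0, 0, 0, -8.57, 1],
    [0, 0, 0, -8.57, 1],
    [0, 0, 0, -8.57, 1],
    [0, 0, 0, -8.57, 1],
    [0, 0, 0, -8.57, 1],
    [0, 0, 0, 0, 1]
  ]
}}

```text
t: 10.15
eef_pos: [354.6, -296.0, 188.8]
tcp_rot: [-3.14, -0.001, 1.388]
ft_force: [-0.3, -0.4, -0.4]
opening: 0.134
grip_force: 30.0
```

{"api": "carry_out", "payload": {
  "motion": [
    [20, 6, 0, 0, 1],
    [38, 10.5, 0, 0, 1],
    [41, 11.5, 0, 0, 1],
    [41, 11.5, 0, 0, 1],
    [41, 11.5, 0, 0, 1],
    [41, 11.5, 0, 0, 1],
    [41, 11.5, 0, 0, 1],
    [38, 10.5, 0, 0, 1],
    [28, 8, 0, 0, 1],
    [20, 5.5, 0, 0, 1],
    [0, 0, 0, 0, 1],
    [0, 0, 0, 0, 1]
  ]
}}

```text
t: 11.35
eef_pos: [515.1, 28.6, 189.0]
tcp_rot: [-3.14, 0.0, 1.383]
ft_force: [0.4, 0.5, -0.5]
opening: 0.134
grip_force: 30.0
```

Run:
```python
from h import *
from cell import env
go(env,516,28,190,79.4)
c=wrist(env,"w5",)
im=c["color"][:,:,::-1]
```

```text
shift [-0.4  1.  -1. ] turn -0.14 joints [-0.07  0.38  1.86 -0.    0.9   0.12] F [ 0.4  0.5 -0.5]
```

View pics/w5.png

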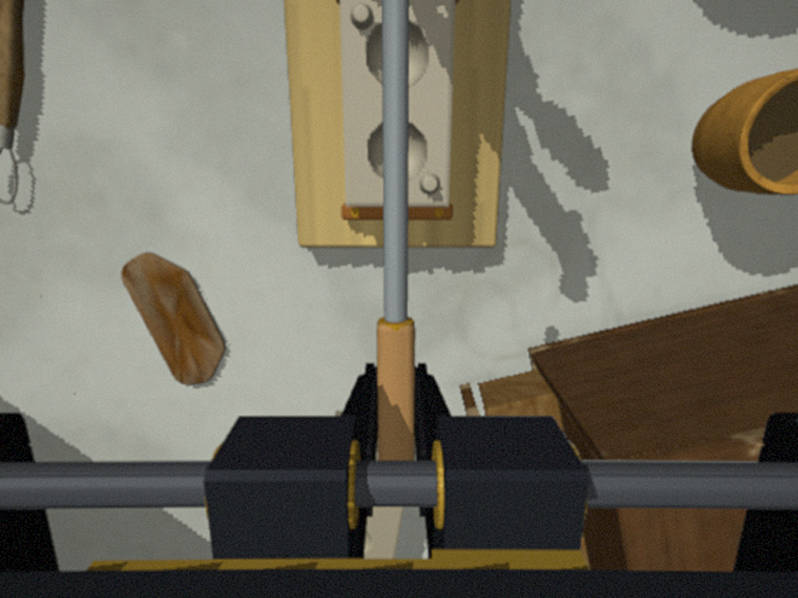

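w5: the pin is held straight and its shoulder is at (395,320). The key tops are at (361,14) and (429,180), the near face corners at (345,205) and (451,205), and the board corners at (299,245) and (496,245).

Run:
```python
from h import *
from cell import env
c=pickle.load(open("w5.pkl","rb"));k=560/798
M=[(42,18.5,59),(-42,-18.5,59),(55,-30,52),(55,30,52),(85,-66,18),(85,66,18)]
uv=np.array([(429,180),(361,14),(345,205),(451,205),(299,245),(496,245)])*k
a,r=fit(c,M,uv,(536,136,-1.755));print("station",a,np.degrees(a[2]));print(r)
s=env.state();z=s["eef_pos"][2]-3.2
sh=hit(c,(395*k,321*k),z+4);p2=hit(c,(396*k,100*k),z);
print("shoulder",sh,"rod pt",p2,np.degrees(np.arctan2(*(sh-p2)[1::-1])))
u=np.array([np.cos(a[2]),np.sin(a[2]),0]);v=np.array([-u[1],u[0],0]);O=np.array([a[0],a[1],0])
for q in(sh,p2,s["eef_pos"]):print("in station",(q-O)@u,(q-O)@v)
```

```text
station [535.83390364 137.32436567  -1.75480436] -100.54288346058904
[[ 1.   1.2]
 [-0.3 -2.3]
 [ 0.5 -0.3]
 [-1.3 -0.5]
 [-1.   1.2]
 [ 0.8  0.7]]
shoulder [519.65223656  57.14562893 189.96015904] rod pt [532.8006806  124.73529601 185.96015904] -101.00844884379511
in station 81.78596054759254 -1.2380763826948018
in station 12.931537028753521 -0.6785772035429976
in station 111.18019937421641 -0.4353789254311565
```

{"api": "carry_out", "payload": {
  "motion": [
    [6, 0.8, 25, 0, 1],
    [6, 0, 35, 0, 1],
    [5, 0, 35, 0, 1],
    [4, 0, 20, 0, 1],
    [0, 0, 8, 0, 1],
    [0, 0, 4, 0, 1],
    [0, 0, 0, 0, 1],
    [0, 0, 0, 0, 1]
  ]
}}

```text
t: 12.2
eef_pos: [520.7, 48.6, 63.6]
tcp_rot: [3.14, -0.0, 1.385]
ft_force: [0.5, 0.2, -0.4]
opening: 0.136
grip_force: 30.0
```

Run:
```python
from h import *
from cell import env
c=wrist(env,"w6")
s=env.state();print(s["eef_pos"],s["ft_force"])
a=(536.2,136.9,-1.755);u=np.array([np.cos(a[2]),np.sin(a[2]),0]);v=np.array([-u[1],u[0],0]);O=np.array([a[0],a[1],0])
print((s["eef_pos"]-O)@u,(s["eef_pos"]-O)@v)
```

```text
[520.724392    48.70983355  63.6269075 ] [ 0.35912792 -0.36436693 -1.06601861]
89.53277249150304 0.9394422637762148
```

View pics/w6.png

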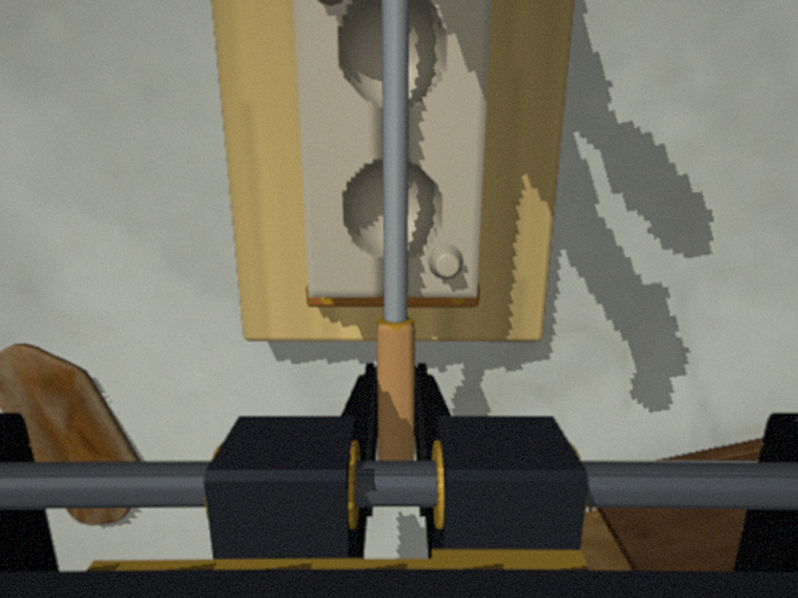

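w6: the rod is over the groove. The near face corners are at (308,297) and (478,297), the key top at (446,261), and the shoulder at (396,321).

Run:
```python
from h import *
from cell import env
c=pickle.load(open("w6.pkl","rb"));k=560/798
M=[(42,18.5,59),(55,-30,52),(55,30,52),(85,-66,18),(85,66,18)]
uv=np.array([(446,261),(308,297),(478,297),(245,339),(542,339)])*k
a,r=fit(c,M,uv,(536,136,-1.755));print("station",a,np.degrees(a[2]));print(r)
s=env.state();z=s["eef_pos"][2]-3.2
u=np.array([np.cos(a[2]),np.sin(a[2]),0]);v=np.array([-u[1],u[0],0]);O=np.array([a[0],a[1],0])
for q in(hit(c,(396*k,322*k),z+5),hit(c,(396*k,300*k),z),hit(c,(397*k,30*k),z),s["eef_pos"]):print("in station",(q-O)@u,(q-O)@v)
```

```text
station [535.12935359 137.21007994  -1.74902903] -100.2119816584077
[[ 0.8  0.6]
 [-0.  -1.2]
 [-0.8 -2.2]
 [-2.1  2.5]
 [ 1.9  0.7]]
in station 60.9033806635579 1.1997639911913844
in station 54.671558698587155 1.2631468634724146
in station -26.76799726352771 2.193505069712566
in station 89.6521381494545 1.5134912488788939
```

{"api": "carry_out", "payload": {
  "motion": [
    [0, -1.2, 0, 0, 1],
    [0, 0, 3, 0, 1],
    [0, 0, 2, 0, 1],
    [0, 0, 1.5, 0, 1],
    [0, 0, 1, 0, 1],
    [0, 0, 0, 0, 1]
  ]
}}

```text
t: 12.85
eef_pos: [519.2, 49.2, 55.1]
tcp_rot: [3.141, -0.0, 1.385]
ft_force: [1.3, -0.1, 1.3]
opening: 0.137
grip_force: 30.0
```

{"api": "carry_out", "payload": {
  "motion": [
    [0, 0, 0.7, 0, 1],
    [0, 0, 0, 0, 1],
    [1, 0, 0, 0, 1],
    [1, 0, 0, 0, 1],
    [0, 0, 0, 0, 1]
  ]
}}

```text
t: 13.35
eef_pos: [519.7, 51.2, 54.5]
tcp_rot: [3.141, 0.0, 1.385]
ft_force: [1.4, -3.4, 3.9]
opening: 0.137
grip_force: 30.0
```

{"api": "carry_out", "payload": {
  "motion": [
    [0.7, 0, 0, 0, 1],
    [0, 0, 0, 0, 1]
  ]
}}

```text
t: 13.55
eef_pos: [519.8, 51.8, 54.5]
tcp_rot: [3.141, 0.0, 1.385]
ft_force: [1.8, -2.3, 3.6]
opening: 0.137
grip_force: 30.0
```

{"api": "carry_out", "payload": {
  "motion": [
    [0.8, 0, 0, 0, 1],
    [0, 0, 0, 0, 1]
  ]
}}

```text
t: 13.75
eef_pos: [519.9, 52.7, 54.5]
tcp_rot: [3.141, 0.0, 1.385]
ft_force: [2.7, -3.4, 4.0]
opening: 0.131
grip_force: 30.0
```

{"api": "carry_out", "payload": {
  "motion": [
    [0.8, 0, 0, 0, 1],
    [0, 0, 0, 0, 1]
  ]
}}

```text
t: 13.95
eef_pos: [520.1, 53.5, 54.5]
tcp_rot: [3.141, 0.0, 1.385]
ft_force: [2.8, -3.8, 3.8]
opening: 0.136
grip_force: 30.0
```

{"api": "carry_out", "payload": {
  "motion": [
    [0.8, 0.4, 0, 0, 1],
    [0, 0, 0, 0, 1]
  ]
}}

```text
t: 14.15
eef_pos: [520.4, 54.2, 54.4]
tcp_rot: [-3.141, 0.0, 1.385]
ft_force: [1.7, -3.1, 4.4]
opening: 0.134
grip_force: 30.0
```

{"api": "carry_out", "payload": {
  "motion": [
    [0.8, 0, 0, 0, 1],
    [0, 0, 0, 0, 1]
  ]
}}

```text
t: 14.35
eef_pos: [520.4, 54.5, 54.4]
tcp_rot: [-3.141, 0.001, 1.386]
ft_force: [1.1, -8.8, 4.5]
opening: 0.135
grip_force: 30.0
```

{"api": "carry_out", "payload": {
  "motion": [
    [0.8, 0, 0, 0, 1],
    [0, 0, 0, 0, 1]
  ]
}}

```text
t: 14.55
eef_pos: [520.5, 54.7, 54.3]
tcp_rot: [-3.141, 0.001, 1.386]
ft_force: [1.0, -14.8, 4.7]
opening: 0.137
grip_force: 30.0
```

Shoulder contact shows as a 15 N jump. I'll ease off slightly and release.

{"api": "carry_out", "payload": {
  "motion": [
    [-1.5, 0, -0.5, 0, 1],
    [0, 0, 0, 0, 1],
    [0, 0, 0, 0, 0.6],
    [0, 0, 0, 0, 0.4],
    [0, 0, 0, 0, 0.4],
    [0, 0, 0, 0, 0.3],
    [0, 0, -5, 0, 0],
    [0, 0, -15, 0, 0],
    [0, 0, -30, 0, 0],
    [0, 0, -40, 0, 0],
    [0, 0, -45, 0, 0],
    [0, 0, 0, 0, 0]
  ]
}}

```text
t: 15.75
eef_pos: [522.4, 54.3, 195.3]
tcp_rot: [3.133, -0.001, 1.386]
ft_force: [-0.3, 0.5, -0.8]
opening: 0.916
grip_force: 0.0
```

Run:
```python
from h import *
from cell import env
go(env,461,-127,190,70.8)
c=wrist(env,"w7")
k=560/798
# column profile along the pin
X=proj(c,[(536-.18*x,137-.983*x,z) for x,z in[(0,56),(55,56),(85,58),(115,58),(55,52)]]);print(X.round(1))
im=c["color"].astype(int)
for x in range(40,125,2):
    p=proj(c,[(535.8-.182*x,137.2-.983*x,57)])[0].round().astype(int)
    if 0<=p[1]<420: print(x,p,im[p[1],p[0]])
```

```text
shift [-189.5  -26.9    4.8] turn 8.58 joints [-0.02  0.38  1.84 -0.    0.91  0.16] F [-0.3  0.5 -0.8]
[[274.6 108.1]
 [275.  175.6]
 [275.2 210. ]
 [275.5 242.2]
 [275.  174.8]]
40 [275 158] [115 120 119]
42 [275 160] [114 119 119]
44 [275 163] [116 121 122]
46 [275 165] [116 120 121]
48 [275 167] [111 117 118]
50 [275 170] [116 122 120]
52 [275 172] [114 121 122]
54 [275 174] [114 121 121]
56 [275 177] [124 100  58]
58 [275 179] [153 118  48]
60 [275 181] [149 112  74]
62 [275 184] [143 109  63]
64 [275 186] [153 117  74]
66 [275 188] [151 115  73]
68 [275 191] [150 114  72]
70 [275 193] [149 112  70]
72 [275 195] [155 118  73]
74 [275 197] [152 114  73]
76 [275 200] [152 113  71]
78 [275 202] [146 111  69]
80 [275 204] [154 114  76]
82 [275 206] [148 111  65]
84 [275 209] [146 110  64]
86 [275 211] [146 112  66]
88 [275 213] [150 115  73]
90 [275 215] [149 113  70]
92 [275 217] [146 110  68]
94 [275 219] [150 113  75]
96 [275 222] [149 116  71]
98 [275 224] [146 112  69]
100 [275 226] [152 115  72]
102 [275 228] [148 114  69]
104 [275 230] [151 117  70]
106 [275 232] [153 112  71]
108 [275 234] [154 117  74]
110 [275 236] [151 116  74]
112 [275 239] [149 114  72]
114 [275 241] [141 104  65]
116 [275 243] [136 131 122]
118 [275 245] [155 157 145]
120 [275 247] [150 148 141]
122 [275 249] [148 149 142]
124 [275 251] [155 156 146]
```

Run:
```python
from h import *
c=pickle.load(open("w2.pkl","rb"));k=560/798
a=(536,137,-1.755);u=np.array([np.cos(a[2]),np.sin(a[2]),0]);v=np.array([-u[1],u[0],0]);O=np.array([a[0],a[1],0])
for n,uv in(("knob",(93,107)),("redbase",(50,50)),("redtip",(0,30)),("armend",(75,105))):
  for z in(130,170,200,215):
    q=hit(c,np.array(uv)*k,z)-O;print(n,z,(q@u).round(),(q@v).round())
c=cams["side"]
for X in [(-85,200),(-100,215),(-130,215),(-130,112),(-160,190)]:
  q=O+u*X[0];q[2]=X[1];print(X,proj(c,[q])[0]/.7)
im=c["color"][150:250,240:330,::-1];cv2.imwrite("pics/s.png",cv2.resize(im,None,fx=6,fy=6,interpolation=cv2.INTER_CUBIC))
```

```text
knob 130 -118.0 -18.0
knob 170 -98.0 -8.0
knob 200 -83.0 -0.0
knob 215 -75.0 3.0
redbase 130 -163.0 0.0
redbase 170 -139.0 9.0
redbase 200 -121.0 15.0
redbase 215 -112.0 18.0
redtip 130 -200.0 -10.0
redtip 170 -173.0 -0.0
redtip 200 -153.0 7.0
redtip 215 -142.0 10.0
armend 130 -130.0 -26.0
armend 170 -109.0 -15.0
armend 200 -93.0 -7.0
armend 215 -86.0 -2.0
(-85, 200) [397.85671286 262.36354801]
(-100, 215) [397.89694165 255.30957448]
(-130, 215) [397.91406907 251.80136796]
(-130, 112) [397.70728966 286.43950693]
(-160, 190) [397.88015587 256.84124811]
```

View pics/s.png

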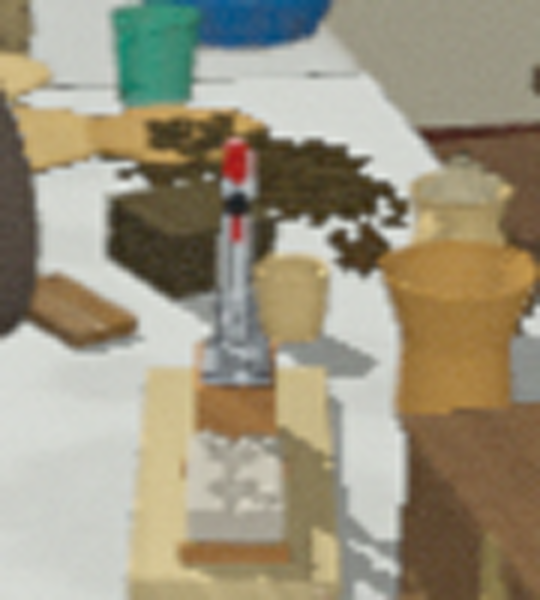

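s.png: the pad (black, at crop (236,203)) sits over the station's centreline at about x = -80, z = 200. The wrist camera would come close to it, so I'll grip the upper half high and offset away from the clamp. First I'll measure the upper half by segmentation.

{"api": "carry_out", "payload": {
  "motion": [
    [-20, -3, 0, 1, 0],
    [-35, -5, 0.5, 1, 0],
    [-40, -5, 0.5, 1, 0],
    [-40, -4, 0.5, 1, 0],
    [-40, -3, 0.5, 1.1, 0],
    [-35, -2, 0.5, 1.1, 0],
    [-30, -1, 0.5, 1.2, 0],
    [-20, 0, 0.5, 1.2, 0],
    [-6, 0, 0, 0, 0],
    [0, 0, 0, 0, 0],
    [0, 0, 0, 0, 0]
  ]
}}

```text
t: 16.9
eef_pos: [432.7, -197.4, 186.1]
tcp_rot: [-3.141, -0.0, 1.236]
ft_force: [0.9, 0.0, 0.6]
opening: 1.0
grip_force: 0.0
```

Run:
```python
from h import *
from cell import env
print(env.state()["eef_pos"],env.state()["tcp_rot"])
c=wrist(env,"w8")
im=cv2.GaussianBlur(c["color"],(3,3),0).astype(int)
X=proj(c,[(461,-127,38)])[0];print("pred centre",X)
for dx in range(-80,81,8):
    p=proj(c,[(461+.944*dx,-127-.329*dx,38)])[0].round().astype(int); q=proj(c,[(461+.329*dx,-127+.944*dx,38)])[0].round().astype(int)
    g=lambda p:im[p[1],p[0]] if 0<=p[1]<420 and 0<=p[0]<560 else None
    print(dx,p,g(p),q,g(q))
```

```text
[ 432.74189341 -197.4059265   186.09823231] [-3.14090460e+00 -2.52723751e-04  1.23598362e+00]
pred centre [282.43227924 117.94545618]
-80 [187 118] [172 175 165] [282 210] [174 178 166]
-72 [197 118] [170 175 164] [282 201] [112 116 108]
-64 [206 118] [173 175 166] [282 193] [113 115 109]
-56 [216 118] [173 177 166] [282 184] [114 117 108]
-48 [225 118] [174 177 167] [282 175] [154 148 125]
-40 [235 118] [172 176 165] [282 166] [164 158 133]
-32 [244 118] [173 176 163] [282 156] [167 159 134]
-24 [254 118] [154 146 125] [282 147] [73 71 59]
-16 [263 118] [155 148 126] [282 137] [154 148 124]
-8 [273 118] [154 146 124] [282 128] [155 147 124]
0 [282 118] [156 149 126] [282 118] [156 149 126]
8 [292 118] [154 147 125] [282 108] [154 147 123]
16 [301 118] [154 149 126] [283  98] [156 149 126]
24 [311 118] [155 148 126] [283  87] [162 153 129]
32 [321 118] [114 116 109] [283  77] [93 89 75]
40 [330 118] [112 115 108] [283  66] [79 77 65]
48 [340 118] [114 116 109] [283  55] [155 148 125]
56 [349 118] [172 174 164] [283  44] [168 166 152]
64 [359 118] [172 176 165] [283  33] [162 166 154]
72 [368 118] [170 174 162] [283  21] [156 159 148]
80 [378 118] [162 167 156] [283  10] [155 157 148]
```

Run:
```python
from h import *
from cell import env
c=pickle.load(open("w8.pkl","rb"))
im=cv2.GaussianBlur(c["color"],(3,3),0).astype(int)
m=((im[:,:,0]-im[:,:,2]>17)&(im[:,:,0]>120)&(im[:,:,0]-im[:,:,2]<45)).astype(np.uint8)
m[240:]=0
n,l,st,ce=cv2.connectedComponentsWithStats(m)
i=l[118,282];ct,_=cv2.findContours((l==i).astype(np.uint8),cv2.RETR_EXTERNAL,cv2.CHAIN_APPROX_NONE)
ct=max(ct,key=cv2.contourArea)[:,0].astype(float)
W=np.array([hit(c,p,38)[:2] for p in ct]).astype(np.float32)
r=cv2.minAreaRect(W);print(r,st[i])
ap=cv2.approxPolyDP(ct.astype(np.float32).reshape(-1,1,2),4,True)[:,0];print(ap,[hit(c,p,38)[:2].round(1) for p in ap])
```

```text
((459.92364501953125, -125.66547393798828), (108.87230682373047, 59.96078109741211), 70.807861328125) [ 244   45   75  137 9148]
[[244.  45.]
 [248. 181.]
 [314. 180.]
 [318.  45.]] [array([450.2, -64.7]), array([ 414.8, -167.6]), array([ 470.2, -186. ]), array([505.6, -84. ])]
```

Run:
```python
from h import *
c=pickle.load(open("w1.pkl","rb"));c2=pickle.load(open("w2.pkl","rb"));k=560/798
T=np.array([454.6,-140.8]);ux=np.array([.329,.944]);uy=np.array([.944,-.329])
# triangulate knob and drawer corners from w1,w2
for n,a,b in(("knob",(472,112),(546,305)),("drawer R top",(614,153),(683,344)),("drawer L top",(340,33),(431,240)),("chest",(440*0+730,92),(790,336))):
    o1,d1=ray(c,np.array(a)*k);o2,d2=ray(c2,np.array(b)*k)
    s=np.linalg.lstsq(np.c_[d1,-d2],o2-o1,rcond=None)[0];p=(o1+d1*s[0]+o2+d2*s[1])/2
    print(n,p.round(),"tool",((p[:2]-T)@ux).round(),((p[:2]-T)@uy).round())
```

```text
knob [ 542. -202.   42.] tool -29.0 103.0
drawer R top [ 568. -346.   63.] tool -156.0 175.0
drawer L top [551. -55.  38.] tool 113.0 63.0
chest [ 625. -367.  152.] tool -157.0 235.0
```

Clear of the drawer: its knob is at tool y = 103, and its 63 mm height is below the gripper body. Descend.

{"api": "carry_out", "payload": {
  "motion": [
    [20, 0.7, 20, 0, 0],
    [22, 0.7, 35, 0, 0],
    [18.6, 0.7, 35, 0, 0],
    [0, 0, 35, 0, 0],
    [0, 0, 24, 0, 0],
    [0, 0, 10, 0, 0],
    [0, 0, 5, 0, 0],
    [0, 0, 0, 0, 0],
    [0, 0, 0, 0, 1],
    [0, 0, 0, 0, 1],
    [0, 0, 0, 0, 1],
    [0, 0, 0, 0, 1]
  ]
}}

```text
t: 18.15
eef_pos: [454.8, -141.8, 22.9]
tcp_rot: [3.141, 0.0, 1.235]
ft_force: [-0.5, 0.4, -0.4]
opening: 0.721
grip_force: 0.0
```

{"api": "carry_out", "payload": {
  "motion": [
    [0, 0, 0, 0, 1],
    [0, 0, 0, 0, 1],
    [0, 0, 0, 0, 1],
    [0, 0, 0, 0, 1]
  ]
}}

```text
t: 18.55
eef_pos: [454.8, -141.8, 22.6]
tcp_rot: [3.141, 0.0, 1.235]
ft_force: [-1.6, 0.6, 4.9]
opening: 0.632
grip_force: 30.0
```

{"api": "carry_out", "payload": {
  "motion": [
    [0, 0, -5, 0, 1],
    [0, 0, -15, 0, 1],
    [0, 0, -30, 0, 1],
    [0, 0, -35, 0, 1],
    [0, 0, -22, 0, 1],
    [0, 0, 0, -4.3, 1],
    [0, 0, 0, -4.4, 1],
    [0, 0, 0, 0, 1]
  ]
}}

```text
t: 19.35
eef_pos: [454.4, -141.5, 129.6]
tcp_rot: [-3.141, 0.0, 1.388]
ft_force: [0.2, 0.6, -2.7]
opening: 0.633
grip_force: 30.0
```

Run:
```python
from h import *
from cell import env
s=env.state();print(s["eef_pos"],s["opening"],s["grip_force"],s["moment"])
go(env,532.9,120.4,130,79.45)
```

```text
[ 454.363682   -141.5200565   129.59556323] 0.6329876417160336 29.997743368148804 [-0.06068092 -0.07550675  0.03307502]
shift [271.8  29.7  -0.4] turn 0.09 joints [-0.44  0.42  2.02 -0.    0.71 -0.26] F [ 0.2  0.6 -2.7]
```

{"api": "carry_out", "payload": {
  "motion": [
    [20, 2, 0, 0, 1],
    [35, 4, 0, 0, 1],
    [40, 4.4, 0, 0, 1],
    [40, 4.4, 0, 0, 1],
    [40, 4.4, 0, 0, 1],
    [38, 4, 0, 0, 1],
    [30, 3.5, 0, 0, 1],
    [20, 2, 0, 0, 1],
    [8.8, 1, 0, 0, 1],
    [0, 0, 0, 0, 1],
    [0, 0, 0, 0, 1]
  ]
}}

```text
t: 20.45
eef_pos: [533.1, 119.4, 129.2]
tcp_rot: [-3.141, 0.0, 1.386]
ft_force: [-0.1, -1.0, -1.8]
opening: 0.626
grip_force: 30.0
```

Run:
```python
from h import *
from cell import env
s=env.state();print(s["eef_pos"],s["opening"],s["grip_force"])
go(env,532.9,120.4,85,79.45)
c=wrist(env,"w9")
# held block outline: where is its clamp-side edge? block top z=TCP+15.4
im=cv2.GaussianBlur(c["color"],(3,3),0).astype(int)
zt=s["eef_pos"][2]+15.4
tx=np.array([np.cos(s["tcp_rot"][2]),np.sin(s["tcp_rot"][2])])
for b in (-8,8):
  for d in range(60,84,2):
    q=s["eef_pos"][:2]+tx*d+np.array([tx[1],-tx[0]])*b;p=proj(c,[(q[0],q[1],zt)])[0].round().astype(int);print(b,d,p,im[p[1],p[0]] if 0<=p[1]<420 else None)
ty=np.array([tx[1],-tx[0]])
for d in range(-36,37,2):
    q=s["eef_pos"][:2]+tx*58+ty*d;p=proj(c,[(q[0],q[1],zt)])[0].round().astype(int);print(d,p,im[p[1],p[0]])
```

```text
[533.10201339 119.43280023 129.18581986] 0.6262924104673179 29.998531937599182
shift [ 0.9 -0.3 44.2] turn -0.03 joints [ 0.1   0.5   1.85 -0.    0.79  0.28] F [-0.1 -1.  -1.8]
-8 60 [260 164] [150 142 120]
-8 62 [260 159] [149 143 120]
-8 64 [260 154] [151 144 122]
-8 66 [260 149] [151 143 121]
-8 68 [260 144] [151 144 122]
-8 70 [259 139] [172 165 140]
-8 72 [259 134] [124 119  99]
-8 74 [259 129] [107 103  89]
-8 76 [259 124] [79 68 51]
-8 78 [259 119] [88 57 25]
-8 80 [259 114] [89 58 27]
-8 82 [259 108] [108  94  58]
8 60 [299 164] [149 142 119]
8 62 [299 159] [149 142 120]
8 64 [299 154] [150 144 122]
8 66 [299 149] [150 144 121]
8 68 [299 144] [151 143 120]
8 70 [299 139] [168 160 136]
8 72 [299 134] [125 119 100]
8 74 [299 129] [107 103  89]
8 76 [299 124] [72 60 45]
8 78 [299 119] [89 58 26]
8 80 [299 114] [90 59 26]
8 82 [300 108] [102  88  56]
-36 [192 169] [154 152 135]
-34 [197 169] [162 141  89]
-32 [202 169] [167 145  92]
-30 [207 169] [153 145 121]
-28 [212 169] [149 142 119]
-26 [216 169] [150 143 120]
-24 [221 169] [149 142 121]
-22 [226 169] [148 141 120]
-20 [231 169] [150 144 122]
-18 [236 169] [150 143 121]
-16 [241 169] [150 142 120]
-14 [245 169] [148 141 119]
-12 [250 169] [151 144 122]
-10 [255 169] [150 142 121]
-8 [260 169] [151 143 121]
-6 [265 169] [144 138 115]
-4 [270 169] [132 125 104]
-2 [274 169] [129 123 102]
0 [279 169] [129 123 102]
2 [284 169] [140 133 112]
4 [289 169] [150 143 120]
6 [294 169] [150 143 120]
8 [298 169] [150 144 121]
10 [303 169] [150 143 119]
12 [308 169] [150 143 121]
14 [313 169] [151 143 121]
16 [318 169] [149 143 122]
18 [323 169] [149 142 120]
20 [327 169] [150 142 120]
22 [332 169] [148 142 118]
24 [337 169] [117 112  94]
26 [342 169] [99 93 79]
28 [347 169] [94 89 75]
30 [352 169] [100  87  54]
32 [356 169] [101  89  57]
34 [361 169] [96 84 58]
36 [366 169] [101 104  97]
```

Run:
```python
from h import *
c=pickle.load(open("w7.pkl","rb"));im=c["color"].astype(int)
O=np.array([535.8,137.2]);a=np.radians(-100.5);u=np.array([np.cos(a),np.sin(a)]);v=np.array([-u[1],u[0]])
for x,z,h in((-30,56,4),(-20,56,4),(45,56,4),(50,56,4),(75,58.5,6.5),(90,58.5,6.5),(105,58.5,6.5)):
    row=[]
    for y in np.arange(-12,12.1,1):
        q=O+u*x+v*y;p=proj(c,[(q[0],q[1],z)])[0];row.append(cv2.getRectSubPix(c["color"],(1,1),(float(p[0]),float(p[1])))[0,0])
    row=np.array(row,int);print(x,"R-B",(row[:,0]-row[:,2]).tolist())
# board side edges at z=18 
for x in(30,50,70):
    row=[]
    for y in list(range(-72,-59,1))+list(range(60,73,1)):
        q=O+u*x+v*y;p=proj(c,[(q[0],q[1],18)])[0];r=im[int(round(p[1])),int(round(p[0]))];row.append(r[0]-r[2])
    print(x,row[:13],row[13:])
```

```text
-30 R-B [11, 15, 12, 14, 12, 16, 14, 13, 4, -6, -6, -7, -7, -6, -7, -1, 8, 12, 14, 12, 14, 14, 14, 15, 17]
-20 R-B [20, 16, 15, 18, 19, 16, 19, 16, 4, -7, -8, -5, -6, -5, -6, 1, 19, 22, 16, 17, 16, 16, 17, 23, 28]
45 R-B [25, 27, 27, 26, 26, 24, 22, 16, -1, -8, -10, -7, -6, -7, -6, 0, 20, 27, 27, 28, 25, 26, 27, 25, 24]
50 R-B [26, 25, 25, 27, 25, 24, 22, 18, -1, -7, -7, -8, -5, -8, -3, 0, 19, 27, 28, 27, 27, 26, 27, 26, 25]
75 R-B [36, 30, 31, 28, 30, 54, 79, 79, 86, 81, 78, 79, 80, 75, 77, 74, 68, 54, 35, 28, 35, 31, 34, 31, 34]
90 R-B [6, 8, 7, 5, 7, 35, 78, 82, 84, 84, 81, 81, 78, 79, 75, 77, 72, 48, 14, 6, 8, 4, 7, 6, 6]
105 R-B [7, 8, 7, 7, 10, 45, 82, 84, 83, 82, 80, 80, 82, 76, 74, 73, 69, 45, 15, 8, 6, 10, 7, 8, 8]
30 [np.int64(5), np.int64(6), np.int64(6), np.int64(8), np.int64(4), np.int64(8), np.int64(26), np.int64(63), np.int64(71), np.int64(72), np.int64(72), np.int64(72), np.int64(74)] [np.int64(70), np.int64(68), np.int64(68), np.int64(64), np.int64(43), np.int64(17), np.int64(1), np.int64(1), np.int64(2), np.int64(4), np.int64(1), np.int64(5), np.int64(7)]
50 [np.int64(7), np.int64(8), np.int64(9), np.int64(4), np.int64(8), np.int64(3), np.int64(22), np.int64(59), np.int64(71), np.int64(70), np.int64(73), np.int64(73), np.int64(74)] [np.int64(66), np.int64(70), np.int64(67), np.int64(62), np.int64(45), np.int64(13), np.int64(7), np.int64(7), np.int64(3), np.int64(7), np.int64(9), np.int64(7), np.int64(7)]
70 [np.int64(7), np.int64(9), np.int64(13), np.int64(9), np.int64(5), np.int64(4), np.int64(16), np.int64(58), np.int64(73), np.int64(72), np.int64(79), np.int64(71), np.int64(75)] [np.int64(69), np.int64(67), np.int64(71), np.int64(72), np.int64(41), np.int64(12), np.int64(2), np.int64(8), np.int64(4), np.int64(5), np.int64(7), np.int64(10), np.int64(7)]
```

{"api": "carry_out", "payload": {
  "motion": [
    [1.7, -0.7, 10, 0, 1],
    [0, 0, 18, 0, 1],
    [0, 0, 12, 0, 1],
    [0, 0, 5, 0, 1],
    [0, 0, 0, 0, 1],
    [0, 0, 1.5, 0, 1],
    [0, 0, 1.5, 0, 1],
    [0, 0, 0, 0, 1]
  ]
}}

```text
t: 21.3
eef_pos: [533.2, 121.9, 81.6]
tcp_rot: [3.141, -0.0, 1.387]
ft_force: [-0.2, -0.1, -1.8]
opening: 0.634
grip_force: 30.0
```

{"api": "carry_out", "payload": {
  "motion": [
    [-0.6, -0.4, 0, 0, 1],
    [0, 0, 1.5, 0, 1],
    [0, 0, 1, 0, 1],
    [0, 0, 0, 0, 1]
  ]
}}

```text
t: 21.7
eef_pos: [532.6, 121.4, 78.8]
tcp_rot: [-3.141, 0.0, 1.387]
ft_force: [0.2, -0.7, -2.2]
opening: 0.63
grip_force: 30.0
```

{"api": "carry_out", "payload": {
  "motion": [
    [0, 0, 1.2, 0, 1],
    [0, 0, 1, 0, 1],
    [0, 0, 0, 0, 1]
  ]
}}

```text
t: 22.0
eef_pos: [532.5, 121.4, 76.5]
tcp_rot: [-3.141, 0.0, 1.387]
ft_force: [-0.8, -0.3, -1.9]
opening: 0.631
grip_force: 30.0
```

Keys are entering freely (no contact force, block about 2 mm above the face).

{"api": "carry_out", "payload": {
  "motion": [
    [0, 0, 0.8, 0, 1],
    [0, 0, 0.6, 0, 1],
    [0, 0, 0, 0, 1]
  ]
}}

```text
t: 22.3
eef_pos: [532.6, 121.4, 75.2]
tcp_rot: [-3.142, 0.0, 1.387]
ft_force: [-0.4, 0.7, -2.1]
opening: 0.627
grip_force: 30.0
```

{"api": "carry_out", "payload": {
  "motion": [
    [0, 0, 0.5, 0, 1],
    [0, 0, 0, 0, 1]
  ]
}}

```text
t: 22.5
eef_pos: [532.6, 121.4, 74.8]
tcp_rot: [3.142, 0.0, 1.387]
ft_force: [-0.5, -0.1, -3.5]
opening: 0.629
grip_force: 30.0
```

{"api": "carry_out", "payload": {
  "motion": [
    [0, 0, 0.5, 0, 1],
    [0, 0, 0, 0, 1]
  ]
}}

```text
t: 22.7
eef_pos: [532.6, 121.4, 74.7]
tcp_rot: [3.141, 0.0, 1.387]
ft_force: [-2.5, -0.8, 3.6]
opening: 0.631
grip_force: 30.0
```

{"api": "carry_out", "payload": {
  "motion": [
    [0, 0, 0.4, 0, 1],
    [0, 0, 0, 0, 1]
  ]
}}

```text
t: 22.9
eef_pos: [532.6, 121.4, 74.7]
tcp_rot: [3.141, -0.0, 1.387]
ft_force: [-4.0, -1.2, 10.6]
opening: 0.63
grip_force: 30.0
```

Contact is at the expected height (74.7 against 74.6 predicted), with 10 N. I'll release, rise and check the seating.

{"api": "carry_out", "payload": {
  "motion": [
    [0, 0, -0.9, 0, 1],
    [0, 0, 0, 0, 0.2],
    [0, 0, 0, 0, 0.2],
    [0, 0, 0, 0, 0.2],
    [0, 0, 0, 0, 0.2],
    [0, 0, -5, 0, 0.2],
    [0, 0, -20, 0, 0.2],
    [0, 0, -40, 0, 0.2],
    [0, 0, -45, 0, 1],
    [0, 0, -45, 0, 1],
    [0, 0, -20, 0, 1],
    [0, 0, 0, 0, 1]
  ]
}}

```text
t: 24.1
eef_pos: [533.5, 121.6, 253.3]
tcp_rot: [3.136, -0.002, 1.387]
ft_force: [0.3, -0.2, -0.3]
opening: 0.52
grip_force: 0.0
```

Run:
```python
from h import *
from cell import env
O=np.array([535.7,137.2]);a=np.radians(-100.5);u=np.array([np.cos(a),np.sin(a)]);v=np.array([-u[1],u[0]])
s=env.state();print(s["eef_pos"],s["opening"])
c=wrist(env,"w10");im=c["color"].astype(int)
# top face edges at z=90 : clamp end and sides, several lines
def line(P,d,rng,z):
    out=[]
    for t in rng:
        q=P+d*t;p=proj(c,[(q[0],q[1],z)])[0].round().astype(int)
        out.append((int(t),im[p[1],p[0]].tolist()) if 0<=p[1]<420 and 0<=p[0]<560 else None)
    return out
print("end",[line(O+v*y,u,range(-60,-49,1),90) for y in(-15,15)])
for x in(-45,-20): print("sides",x,line(O+u*x,v,range(-34,-26),90),line(O+u*x,v,range(26,34),90))
T=O+u*-140;go(env,T[0],T[1],250,79.5)
f=np.radians(np.arange(69,-4,-6.0));X=-120-100*np.cos(f)+10*np.sin(f);Z=120+100*np.sin(f)+10*np.cos(f)
print(np.c_[np.degrees(f),X,Z,np.r_[0,-np.diff(X)],np.r_[0,-np.diff(Z)]].round(1))
```

```text
[533.49962674 121.57075634 253.25502176] 0.5204545308540633
end [[(-60, [87, 59, 24]), (-59, [89, 58, 26]), (-58, [89, 57, 14]), (-57, [103, 94, 79]), (-56, [148, 140, 118]), (-55, [173, 167, 144]), (-54, [171, 160, 136]), (-53, [161, 155, 131]), (-52, [158, 150, 128]), (-51, [151, 142, 119]), (-50, [153, 146, 122])], [(-60, [93, 60, 19]), (-59, [89, 58, 26]), (-58, [98, 65, 33]), (-57, [72, 58, 40]), (-56, [84, 78, 66]), (-55, [101, 97, 84]), (-54, [105, 99, 84]), (-53, [106, 103, 88]), (-52, [101, 95, 78]), (-51, [101, 99, 82]), (-50, [97, 96, 80])]]
sides -45 [(-34, [174, 152, 97]), (-33, [172, 148, 96]), (-32, [172, 152, 98]), (-31, [165, 148, 105]), (-30, [157, 144, 121]), (-29, [151, 142, 123]), (-28, [151, 146, 122]), (-27, [153, 145, 124])] [(26, [102, 99, 83]), (27, [95, 91, 75]), (28, [91, 88, 75]), (29, [94, 87, 68]), (30, [100, 90, 55]), (31, [104, 88, 56]), (32, [105, 89, 54]), (33, [101, 89, 57])]
sides -20 [(-34, [171, 148, 93]), (-33, [171, 151, 95]), (-32, [173, 150, 94]), (-31, [160, 147, 109]), (-30, [155, 147, 123]), (-29, [155, 147, 126]), (-28, [154, 143, 123]), (-27, [150, 148, 120])] [(26, [152, 144, 122]), (27, [149, 142, 121]), (28, [139, 131, 111]), (29, [125, 119, 101]), (30, [107, 99, 64]), (31, [105, 93, 57]), (32, [109, 94, 62]), (33, [106, 92, 59])]
shift [ 1.56e+02 -1.00e-01  1.20e+00] turn -0.03 joints [ 0.1   0.35  1.72 -0.    1.07  0.29] F [ 0.7 -0.4 -0.6]
[[  69.  -146.5  216.9    0.     0. ]
 [  63.  -156.5  213.6   10.     3.3]
 [  57.  -166.1  209.3    9.6    4.3]
 [  51.  -175.2  204.     9.1    5.3]
 [  45.  -183.6  197.8    8.5    6.2]
 [  39.  -191.4  190.7    7.8    7.1]
 [  33.  -198.4  182.9    7.     7.9]
 [  27.  -204.6  174.3    6.1    8.5]
 [  21.  -209.8  165.2    5.2    9.1]
 [  15.  -214.   155.5    4.2    9.6]
 [   9.  -217.2  145.5    3.2   10. ]
 [   3.  -219.3  135.2    2.1   10.3]
 [  -3.  -220.4  124.8    1.    10.5]]
```

The upper half's edges read -56 mm at the end and ±30 mm at the sides, so it is seated squarely. Next, to the clamp handle with fingers shut.

{"api": "carry_out", "payload": {
  "motion": [
    [15, 0, 0, 0, 1],
    [30, 0, 0, 0, 1],
    [36, 0, 0, 0, 1],
    [36, 0, 0, 0, 1],
    [25, 0, 0, 0, 1],
    [12, 0, 0, 0, 1],
    [2, 0, 0, 0, 1],
    [0, 0, 15, 0, 1],
    [0, 0, 18, 0, 1],
    [0, 0, 0, 0, 1]
  ]
}}

```text
t: 25.15
eef_pos: [560.1, 273.5, 214.4]
tcp_rot: [-3.138, 0.003, 1.386]
ft_force: [-1.0, -0.0, 0.8]
opening: 0.002
grip_force: 0.0
```

Run:
```python
from h import *
from cell import env
O=np.array([535.7,137.2]);a=np.radians(-100.5);u=np.array([np.cos(a),np.sin(a)]);v=np.array([-u[1],u[0]])
s=env.state();d=s["eef_pos"][:2]-O;print(s["eef_pos"],d@u,d@v,s["opening"],s["ft_force"])
c=env.read_camera("side");im=c["color"].astype(int)
m=(im[:,:,0]>120)&(im[:,:,1]<70)&(im[:,:,2]<70);m[:,:240]=0;m[:,330:]=0;m[:150]=0;m[250:]=0
y,x=np.nonzero(m);print("red",len(x),x.min() if len(x) else 0,x.max() if len(x) else 0,y.min() if len(y) else 0,y.max() if len(y) else 0)
```

```text
[560.13870312 273.52179299 214.41283464] -138.49267187088492 -0.8131988083840627 0.0023413779257494055 [-1.02159951 -0.00374694  0.8261128 ]
red 8 279 280 177 189
```

{"api": "carry_out", "payload": {
  "motion": [
    [4, 0.6, 0, 0, 1],
    [4, 0, 0, 0, 1],
    [5, 0, 1.5, 0, 1],
    [5, 0, 1.8, 0, 1],
    [0, 0, 0, 0, 1]
  ]
}}

```text
t: 25.7
eef_pos: [565.0, 293.2, 213.3]
tcp_rot: [-3.142, -0.0, 1.388]
ft_force: [0.2, 0.4, 0.4]
opening: 0.005
grip_force: 0.0
```

{"api": "carry_out", "payload": {
  "motion": [
    [7.5, 0, 4, 0, 1],
    [9.1, 0, 5.3, 0, 1],
    [8.5, 0, 6.2, 0, 1],
    [0, 0, 0, 0, 1]
  ]
}}

```text
t: 26.1
eef_pos: [569.3, 318.2, 196.5]
tcp_rot: [-3.14, 0.001, 1.388]
ft_force: [1.1, 1.2, -0.2]
opening: 0.004
grip_force: 0.0
```

Run:
```python
from h import *
from cell import env
O=np.array([535.7,137.2]);a=np.radians(-100.5);u=np.array([np.cos(a),np.sin(a)]);v=np.array([-u[1],u[0]])
s=env.state();d=s["eef_pos"][:2]-O;print(s["eef_pos"],d@u,d@v,s["ft_force"],s["moment"])
c=wrist(env,"w11");im=c["color"].astype(int)
m=((im[:,:,0]>90)&(im[:,:,1]<60)&(im[:,:,2]<60)).astype(np.uint8)
n,l,st,ce=cv2.connectedComponentsWithStats(m);i=1+np.argmax(st[1:,4]);print(st[i])
for f in(69,45,40):
  f=np.radians(f);P=[(*(O+u*(-130-r*np.cos(f))),112+r*np.sin(f)) for r in(50,85,120)];print(np.degrees(f),proj(c,P).round().tolist())
```

```text
[569.25284839 318.17947053 196.52406655] -184.0634735293078 0.010113930619084369 [ 1.06132894  1.24130797 -0.22387359] [-0.01412073 -0.11378508 -0.00396654]
[ 262  207   35   40 1019]
69.0 [[279.0, 304.0], [279.0, 315.0], [279.0, 331.0]]
45.0 [[279.0, 271.0], [279.0, 250.0], [279.0, 221.0]]
40.0 [[279.0, 265.0], [279.0, 238.0], [279.0, 203.0]]
```

The grip's outer end is visible at row 207, which means about 42°, so the handle is following. Continuing the arc.

{"api": "carry_out", "payload": {
  "motion": [
    [7.5, 0, 6, 0, 1],
    [7, 0, 7.9, 0, 1],
    [6.1, 0, 8.5, 0, 1],
    [5.2, 0, 9.1, 0, 1],
    [4.2, 0, 9.6, 0, 1],
    [0, 0, 0, 0, 1]
  ]
}}

```text
t: 26.75
eef_pos: [574.5, 346.8, 155.0]
tcp_rot: [-3.14, 0.002, 1.387]
ft_force: [0.8, -0.9, -0.1]
opening: 0.006
grip_force: 0.0
```

{"api": "carry_out", "payload": {
  "motion": [
    [3.2, 0, 7, 0, 1],
    [0, 0, 0, 0, 1]
  ]
}}

```text
t: 26.95
eef_pos: [575.5, 349.8, 149.2]
tcp_rot: [-3.141, 0.0, 1.387]
ft_force: [-0.5, -0.3, 0.2]
opening: 0.006
grip_force: 0.0
```

{"api": "carry_out", "payload": {
  "motion": [
    [1.5, 0, 5, 0, 1],
    [1, 0, 5, 0, 1],
    [0.5, 0, 4, 0, 1],
    [0, 0, 2, 0, 1],
    [0, 0, 0, 0, 1]
  ]
}}

```text
t: 27.45
eef_pos: [576.1, 352.5, 133.5]
tcp_rot: [-3.141, 0.0, 1.387]
ft_force: [-0.2, 0.3, 0.6]
opening: 0.002
grip_force: 0.0
```

{"api": "carry_out", "payload": {
  "motion": [
    [0, 0, 2, 0, 1],
    [0, 0, 1, 0, 1],
    [0, 0, 0, 0, 1]
  ]
}}

```text
t: 27.75
eef_pos: [576.2, 352.6, 130.8]
tcp_rot: [-3.142, 0.0, 1.387]
ft_force: [1.0, 0.2, 0.1]
opening: 0.004
grip_force: 0.0
```

{"api": "carry_out", "payload": {
  "motion": [
    [0, 0, 1, 0, 1],
    [0, 0, 1, 0, 1],
    [0, 0, 0, 0, 1]
  ]
}}

```text
t: 28.05
eef_pos: [576.3, 352.6, 130.1]
tcp_rot: [3.141, -0.0, 1.387]
ft_force: [-3.5, -0.6, 9.8]
opening: 0.002
grip_force: 5.1
```

Run:
```python
from h import *
from cell import env
O=np.array([535.7,137.2]);a=np.radians(-100.5);u=np.array([np.cos(a),np.sin(a)]);v=np.array([-u[1],u[0]])
s=env.state();print(s["eef_pos"],s["ft_force"])
c=wrist(env,"w12");im=c["color"].astype(int)
m=((im[:,:,0]>90)&(im[:,:,1]<60)&(im[:,:,2]<60)).astype(np.uint8)
n,l,st,ce=cv2.connectedComponentsWithStats(m);print(st[1:][st[1:,4]>60])
for f in(69,20,10,5,0):
  f=np.radians(f);P=[(*(O+u*(-130-r*np.cos(f)+10*np.sin(f))),112+r*np.sin(f)+10*np.cos(f)) for r in(50,85,120)];print(np.degrees(f),proj(c,P).round().tolist())
```

```text
[576.28571685 352.63598252 130.14651633] [-3.5117666  -0.60372705  9.81316471]
[[262 226  35  38 897]]
69.0 [[278.0, 464.0], [278.0, 521.0], [278.0, 620.0]]
20.0 [[278.0, 367.0], [278.0, 325.0], [278.0, 270.0]]
10.0 [[278.0, 351.0], [278.0, 299.0], [278.0, 237.0]]
5.0 [[278.0, 343.0], [278.0, 288.0], [278.0, 225.0]]
0.0 [[278.0, 337.0], [278.0, 280.0], [278.0, 216.0]]
```

{"api": "carry_out", "payload": {
  "motion": [
    [0, 0, 1, 0, 1],
    [0, 0, 1, 0, 1],
    [0, 0, 0, 0, 1]
  ]
}}

```text
t: 28.4
eef_pos: [576.3, 352.7, 129.9]
tcp_rot: [3.14, -0.001, 1.387]
ft_force: [-6.9, -4.6, 23.3]
opening: 0.002
grip_force: 11.8
```

The stop is firm at the level height. I'll retreat and verify.

{"api": "carry_out", "payload": {
  "motion": [
    [0, 0, -4, 0, 1],
    [0, 0, -15, 0, 1],
    [0, 0, -35, 0, 1],
    [0, 0, -45, 0, 1],
    [-15, 0, -45, 0, 1],
    [-25, 0, -20, 0, 1],
    [-30, 0, 0, 0, 1],
    [-25, 0, 0, 0, 1],
    [0, 0, 0, 0, 1],
    [0, 0, 0, 0, 1]
  ]
}}

```text
t: 29.4
eef_pos: [559.0, 259.2, 291.7]
tcp_rot: [3.141, -0.0, 1.386]
ft_force: [-0.9, -0.0, 0.8]
opening: 0.005
grip_force: 0.0
```

Run:
```python
from h import *
from cell import env
O=np.array([535.7,137.2]);a=np.radians(-100.5);u=np.array([np.cos(a),np.sin(a)]);v=np.array([-u[1],u[0]])
s=env.state();print(s["eef_pos"],s["ft_force"])
c=wrist(env,"w13");im=c["color"].astype(int)
m=((im[:,:,0]>90)&(im[:,:,1]<60)&(im[:,:,2]<60)).astype(np.uint8)
n,l,st,ce=cv2.connectedComponentsWithStats(m);print(st[1:][st[1:,4]>60])
for f in(10,5,3,0):
  f=np.radians(f);P=[(*(O+u*(-130-r*np.cos(f)+10*np.sin(f))),112+r*np.sin(f)+10*np.cos(f)) for r in(50,85,120)];print(np.degrees(f),proj(c,P).round().tolist())
# scene-cam: mould top / clamp now visible? 
b=env.read_camera("side");d=np.abs(b["color"].astype(int)-cams["side"]["color"].astype(int)).sum(2)
y,x=np.nonzero((im[:0,:0,0]) if 0 else (b["color"][:,:,0].astype(int)>120)&(b["color"][:,:,1]<70)&(b["color"][:,:,2]<70));k=(x>240)&(x<330)&(y>150)&(y<260);print("red side",k.sum(),y[k])
for X in((-215,0,122),(0,0,90),(-20,0,100)):
  q=O+u*X[0];print(X,proj(b,[(q[0],q[1],X[2])])[0])
c5=int
for yy in range(200,262,2): print(yy,b["color"][yy,[270,275,279,283,288]].tolist())
```

```text
[559.04984711 259.19323677 291.65766199] [-0.86493642 -0.0189294   0.75793546]
[[ 269   70   19   79 1351]]
10.0 [[277.0, 144.0], [277.0, 103.0], [277.0, 58.0]]
5.0 [[277.0, 142.0], [277.0, 101.0], [277.0, 57.0]]
3.0000000000000004 [[277.0, 141.0], [277.0, 101.0], [277.0, 56.0]]
0.0 [[277.0, 141.0], [277.0, 100.0], [277.0, 57.0]]
red side 25 [190 190 190 191 191 191 191 192 192 192 192 192 193 193 193 193 194 194
 194 194 195 195 195 196 197]
(-215, 0, 122) [278.3188452 190.821339 ]
(0, 0, 90) [278.21195513 218.63233217]
(-20, 0, 100) [278.23269477 214.09473786]
200 [[147, 151, 145], [130, 133, 133], [150, 154, 157], [151, 135, 103], [178, 157, 106]]
202 [[214, 218, 212], [129, 134, 134], [80, 83, 87], [149, 133, 101], [177, 155, 109]]
204 [[213, 216, 210], [164, 168, 164], [148, 152, 156], [121, 111, 96], [175, 156, 106]]
206 [[213, 217, 212], [121, 123, 124], [139, 145, 146], [111, 112, 114], [167, 147, 105]]
208 [[213, 216, 212], [159, 165, 167], [88, 92, 93], [117, 125, 126], [145, 149, 144]]
210 [[212, 214, 210], [164, 171, 173], [121, 128, 130], [118, 121, 126], [208, 210, 205]
[... 1518 characters left out ...]
6], [181, 168, 122], [158, 146, 105], [162, 150, 107], [149, 134, 97]]
248 [[178, 162, 121], [186, 171, 127], [178, 160, 116], [183, 168, 123], [173, 159, 115]]
250 [[158, 148, 120], [163, 153, 122], [161, 149, 121], [165, 153, 124], [156, 146, 117]]
252 [[150, 154, 149], [154, 156, 150], [140, 145, 139], [135, 138, 134], [136, 140, 133]]
254 [[205, 209, 202], [209, 211, 205], [204, 208, 201], [134, 138, 134], [140, 141, 134]]
256 [[204, 207, 202], [205, 208, 202], [204, 208, 202], [175, 179, 172], [134, 136, 132]]
258 [[205, 208, 201], [203, 206, 200], [201, 204, 197], [204, 208, 202], [130, 133, 129]]
260 [[208, 211, 204], [203, 205, 198], [202, 203, 196], [203, 207, 199], [134, 138, 132]]
```

Run:
```python
from cell import env
print(env.job_done())
```

```text
the job is handed in; nothing more can be done
None
```

I handed the job in at about 29 s: pin in the groove with its shoulder against the mould, upper half seated on the keys, clamp handle down on its stop. Force and image-code checks support each step, but I had no picture views left to look at the finished mould.

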